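# Slide the emptied crumb tray home into the toaster

### The job

The toaster's crumb tray has been emptied and washed and lies on the worktop. Pick it up by its pull, feel your way into the guide channel hidden behind the slot in the near end of the toaster, and slide the tray in until its spring catches click and its front plate sits against the toaster, right way up and square. The toaster only stands on its rubber feet, so do not shove it along the worktop, leave the things around it where they are, and let go of the tray at the end.

Things in the scene. Friction and masses are not known exactly. Their poses are not given: they have to be found in the camera images.
- toaster: Two-slice toaster, black ends, steel flanks, 280 long (x) x 170 wide (y) x 190 mm high, 2.2 kg (+-15%), loose on rubber feet: slides if pushed with some 15 to 25 N. Origin: centre of its underside, on the worktop. x is level, from the end with the tray slot to the other end (which has lever and dial); z up.
- slot (a point): Middle of the tray slot's lower edge, at (-140, 0, 16) mm in the toaster's frame, same axes, in the plane of the end face. Opening 136 mm wide (y -68 to 68), 22 mm high (16 to 38 mm over the worktop). Above it the face is upright up to 190 mm: a gripper holding the pull must lean back from it by 20 to 30 degrees for the last centimetres.
- bay (a point): In the slot's middle line, 18 mm behind the face, on the bay's floor (level with the slot's lower edge). Hidden inside is a guide channel 99 mm wide along the toaster's x, its middle anywhere from -12.5 to +12.5 mm in y of this line (invisible; find it by touch). Its +y wall begins here, its -y wall 40 mm deeper; both 14 mm thick, ends square.
- catches (a point): In the same middle line, 110 mm behind the face: here a sprung ramped catch stands 3 mm out of each wall. Pushing past them takes 5 to 15 N over the last 28 mm, then they snap into the tray's side notches. A tray entering with its middle 15 mm to -y of the slot's meets no wall for 50 mm; moved to +y it meets the +y wall, 1.5 mm past the channel's middle.
- crumb_tray: Crumb tray, 0.13 to 0.21 kg: steel pan 130 long (x) x 96 wide (y) x 14 mm high, square nose, a notch in each side; at its -x end a black plate 146 wide x 32 high x 6 mm. Origin: under the pan's middle; x points to the nose (x = 65 mm), z up. Plate's rear face at x = -65 mm. Home: plate on the toaster's face, origin 75 mm to -x of the toaster's, 16 mm up, y up to 14 mm either way.
- pull (a point): Where to hold the tray's pull: a black rib 16 mm wide (tray y), 43 mm long (tray x, outwards from the plate) and 24 mm high, its top 34 mm above the pan's underside. The point is at (-98, 0, 24) mm in the tray's frame, 27 mm in front of the plate; same axes as the tray. Pinch it across its width.
- jam_jar: Jam jar, 71 mm across, 110 mm high; origin at the centre of its foot. To be left alone.
- mug: Mug, 81 mm across, 88 mm high, with a handle; origin at the centre of its foot. To be left alone.

How it is judged:
On the way:
1. the tray's nose is in the guide channel: at least 80 mm behind the slot face (x of crumb_tray in the frame of toaster above -0.125 m and z of crumb_tray in the frame of toaster below 0.025 m and y of crumb_tray in the frame of toaster between -0.02 and 0.02 m), for 0.05 s.
At the end, for the whole second after the job is handed in: The front plate is within 4 mm of the toaster's end face, the tray lies on the bay's floor (origin 11 to 22 mm up), right way up and square within 0.06 rad; the toaster stands upright within 30 mm of where it stood; tray and toaster are at rest (x of crumb_tray in the frame of toaster between -0.079 and -0.071 m and z of crumb_tray in the frame of toaster between 0.011 and 0.022 m and angle between the x axis of crumb_tray and the x axis of toaster, either way round below 0.06 rad and angle between crumb_tray's own z axis and vertical below 0.08 rad and angle between toaster's own z axis and vertical below 0.05 rad and distance of toaster from where it was at the start of the episode below 0.03 m and linear speed of each of crumb_tray, toaster below 0.02 m/s); the robot touches nothing.
It fails at once if the toaster is shoved more than 30 mm along the worktop (distance of toaster from where it was at the start of the episode above 0.03 m).
It fails at once if the jam jar or the mug is pushed more than 50 mm or tipped (distance of any of jam_jar, mug from where it was at the start of the episode above 0.05 m or angle between any of jam_jar, mug's own z axis and vertical above 0.3 rad).
It also fails if it takes over 54 s, if anything falls off the work surface, if the arm or the gripper's body presses on something with over 40 N, if the wrist force passes 120 N, or if a joint passes its speed limit or range.

### The arm

A 6-joint arm with a two-finger parallel gripper is mounted at the origin on a cart in front of the work surface, level with it; the furniture and walls round the work are solid. World frame = base frame: x ahead of the robot, y to its left, z up, the work surface at z = 0. Lengths are in m, angles in rad, forces in N, time in s.
With the tool pointing down it reaches from about 0.35 to 0.975 m from the base axis. Payload 4.9 kg.
Tool frame: the origin (TCP) lies midway between the tips of the shut fingers; the grasp point (between the pads) lies ctrl.grip_depth behind it (ctrl.grip_depth is the distance from the TCP to the grasp point, in m); z points along the fingers, y is the line along which they close (so a half turn about z gives the same grasp; the last joint's range is limited). The gripper opens to 85 mm and grips with 20 to 120 N. Pads are 22 mm wide; open, the fingers measure 114 mm over their backs; the gripper's body (76 mm by 85 mm) begins 54 mm behind the grasp point. The pads swing forward as they close: fully open they stand 13 mm farther back than shut.
Start: joints at [-1.457, 0.053, 1.613, -0, 1.476, -0.119], TCP at [0.144, -0.608, 0.231] pointing down, gripper open.
Joint ranges: [-3.01, 3.01], [-1.01, 2.22], [0.06, 2.58], [-1.02, 4.17], [0.09, 2.62], [-3.14, 3.14]. Speed limits (rad/s): [2.57, 2.57, 3.14, 3.14, 3.14, 3.14].

### API

Orientations are given as a rotation vector (axis times angle).
In Python, from station import ctrl, get_image, camera_model gives the robot as it stands. The module is installed in compiled form; this text tells all that it offers.
- The arm moves only by the shell command python3 -m crank 'ROWS' [FORCE]. ROWS is JSON, a list of rows, each a list of 7 numbers: the shift along the tool's x, y, z in mm, then the turn, a rotation vector about the tool's x, y, z in rad, then the opening, from -1 (shut) to 1 (fully open). A call has exactly 10 rows; each row shifts and turns the commanded pose from where the row before left it, along the tool's axes as they then stand; what a row does not reach is not made up. A row lasts 1/12 s, in which the tool goes at most 41.7 mm and 7.16 degrees, less where a joint would pass 70% of its speed; a pose out of reach is approached as far as the arm can. A call with a gripper value outside its range is refused whole. The fingers move at their own pace and stop on an object; FORCE is the grip in N (left out, the last holds). Time passes only in rows, so rows that do not move let the fingers close, or fill a call up. It gives the time, the measured TCP pose, the force, the opening and the grip force at its end, in the units of the state.
- ctrl.get_obs(): the state, without advancing time (a new reading comes with each control period).
- get_image(name): name is "side" or "top"; returns the picture (480x640x3 uint8, red, green, blue); there is no depth.
- camera_model(name): a dict with "vertical_fov" (degrees; the focal length in pixels is half the picture's height over the tangent of half this angle, whatever the lens; pixels are square), "cx", "cy" (the principal point, pixels), "R" (3x3) and "t" (3): a world point X has camera coordinates R X + t. Camera axes: x right, y down, z forward; pixel columns grow to the right and rows downward; lengths in m; the calibration is good to about 2 mm. A picture is of the moment at which its call begins. camera_model takes no time and is no camera call.
- ctrl.finish_job(): hands the job in; it is judged then, once.
The state is a dict: "t": time; "q": joint angles; "dq": joint speeds; "effort": joint torques, N m; "tool_pos": TCP position; "tool_rot": TCP orientation; "contact_force": force on the tool from outside, world axes, zero at the start; "wrist_torque": the same for the moment, N m; "opening": finger opening in m; "grip_force": force on a finger pad.
Only numpy, scipy, OpenCV 4.12 (cv2) and the standard library are available. Lean on these libraries where they do the work, as an engineer would, in place of code of your own. Each camera call takes 0.05 s, during which the arm holds its last target. There are 200 camera calls.

## Working session

There is one attempt and no reset: what is moved stays moved. The work goes in short steps, Python scripts to look and compute and a shell command to move; the robot and the scene stay as the last step left them, time stands still between calls to the robot, and variables do not carry over. Pictures are saved under pics/ and viewed, at most 10 in all, crops included, and the job is handed in when it is done.

```bash
mkdir -p pics
python3 - <<'E'
from station import ctrl,get_image,camera_model
import cv2,numpy as np
for n in("top","side"):
    im=get_image(n); cv2.imwrite(f"pics/{n}0.png",im[:,:,::-1]); m=camera_model(n)
    R=np.array(m["R"]);t=np.array(m["t"]);print(n,m["vertical_fov"],m["cx"],m["cy"],(-R.T@t).round(3),R.round(3).tolist())
o=ctrl.get_obs();print(o,ctrl.grip_depth)
E
```

```text
top 52.618007557543706 319.5061594809072 239.6625867955917 [ 0.068 -0.135  0.974] [[0.268, -0.963, 0.008], [-0.824, -0.233, -0.517], [0.5, 0.132, -0.856]]
side 45.31552764876092 315.6557639138582 236.93413096196528 [1.254 0.017 1.123] [[-0.018, 1.0, 0.002], [0.857, 0.017, -0.516], [-0.516, -0.007, -0.857]]
{'t': 0.1, 'q': array([-1.45702934e+00,  5.33232826e-02,  1.61414076e+00,  1.37126141e-05,
        1.47600378e+00, -1.18985949e-01]), 'dq': array([-0.00027327, -0.00206384, -0.00393364,  0.00032288, -0.00022373,
       -0.00054313]), 'effort': array([ 1.20213004e-03, -3.94906783e+01, -3.71360421e+01, -8.82048653e-05,
        3.94303279e-03,  3.35030297e-07]), 'tool_pos': array([ 0.14410965, -0.60758619,  0.23017536]), 'tool_rot': array([-3.11848039e+00, -3.64562981e-01, -2.91099248e-05]), 'contact_force': array([0.57888097, 0.0597367 , 0.29685406]), 'wrist_torque': array([-0.03420631,  0.03223755, -0.02672494]), 'grip_force': 0.0, 'opening': 0.08488894469823276} 0.0187
```

View pics/top0.png

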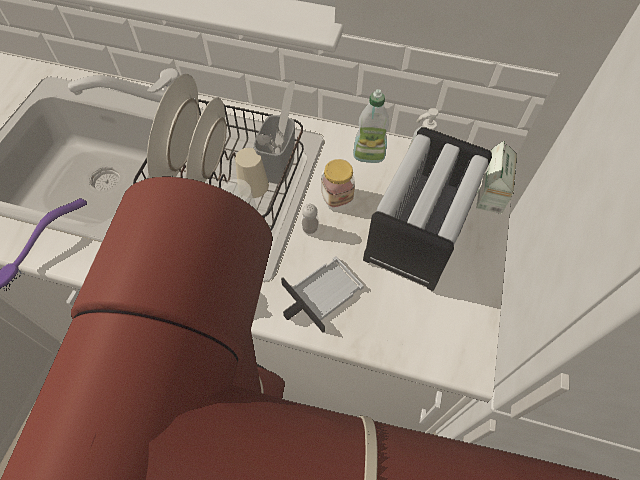

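View pics/side0.png

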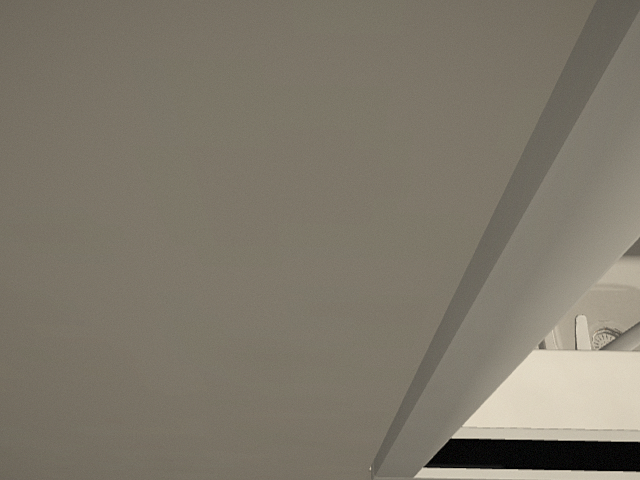

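The top view shows the toaster at about (430,205), its slot end facing down-left. The tray is at about (330,290), with its pull at (292,312). The jar is at (338,183). The side view is blocked by a cabinet, so only the top camera is usable. I'll enlarge it for corners.

Run:
```python
import cv2
im=cv2.imread("pics/top0.png")
c=im[230:340,270:460]
cv2.imwrite("pics/c1.png",cv2.resize(c,None,fx=4,fy=4,interpolation=cv2.INTER_CUBIC))
```

```text
(no output)
```

View pics/c1.png

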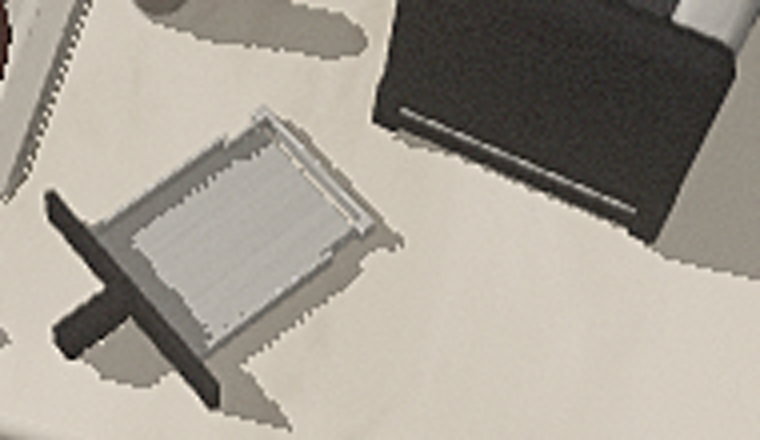

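```bash
cat > h.py <<'E'
from station import ctrl,get_image,camera_model
import cv2,numpy as np
def ray(u,v,z,n="top"):
    m=camera_model(n);R=np.array(m["R"]);t=np.array(m["t"]);f=240/np.tan(np.radians(m["vertical_fov"]/2))
    c=-R.T@t;d=R.T@np.array([(u-m["cx"])/f,(v-m["cy"])/f,1]);return c+d*(z-c[2])/d[2]
def pix(X,n="top"):
    m=camera_model(n);p=np.array(m["R"])@X+m["t"];f=240/np.tan(np.radians(m["vertical_fov"]/2));return m["cx"]+f*p[0]/p[2],m["cy"]+f*p[1]/p[2]
E
python3 - <<'E'
from h import *
C=lambda a,b,z:ray(270+(a-1.5)/4,230+(b-1.5)/4,z)[:2]
def seg(n,a,b,z):
    p,q=C(*a,z),C(*b,z);d=q-p;print(n,p.round(4),q.round(4),"len",np.linalg.norm(d).round(4),"ang",np.arctan2(d[1],d[0]).round(3),"mid",((p+q)/2).round(4))
for z in(0.03,0.033):seg("plate top outer",(44,195),(214,405),z)
seg("nose",(262,106),(378,222),.014)
seg("pan left top",(100,228),(262,108),.014)
seg("pan right top",(208,355),(372,228),.014)
seg("pull end top",(53,332),(72,358),.034)
seg("slot",(402,112),(635,213),.016)
for z in(0,.005,.01):seg("toaster bottom",(374,123),(655,245),z)
seg("toaster top",(400,0),(735,62),.19)
j=ray(338,170,.11);print("jar",j)
E
```

```text
plate top outer [0.5018 0.0654] [ 0.4117 -0.0547] len 0.1502 ang -2.214 mid [0.4568 0.0054]
plate top outer [0.5005 0.0648] [ 0.4106 -0.0549] len 0.1497 ang -2.214 mid [0.4555 0.0049]
nose [ 0.5961 -0.0326] [ 0.5431 -0.1119] len 0.0955 ang -2.16 mid [ 0.5696 -0.0723]
pan left top [0.4984 0.0333] [ 0.5949 -0.0329] len 0.117 ang -0.601 mid [5.466e-01 2.000e-04]
pan right top [ 0.4433 -0.043 ] [ 0.5387 -0.1096] len 0.1163 ang -0.61 mid [ 0.491  -0.0763]
pull end top [0.426  0.0358] [0.415 0.022] len 0.0176 ang -2.245 mid [0.4205 0.0289]
slot [ 0.6128 -0.1098] [ 0.5857 -0.2464] len 0.1393 ang -1.766 mid [ 0.5993 -0.1781]
toaster bottom [ 0.6105 -0.0955] [ 0.5779 -0.262 ] len 0.1696 ang -1.764 mid [ 0.5942 -0.1787]
toaster bottom [ 0.6077 -0.0957] [ 0.5753 -0.2613] len 0.1688 ang -1.764 mid [ 0.5915 -0.1785]
toaster bottom [ 0.6049 -0.0959] [ 0.5727 -0.2607] len 0.1679 ang -1.764 mid [ 0.5888 -0.1783]
toaster top [ 0.5735 -0.1002] [ 0.5827 -0.2592] len 0.1592 ang -1.513 mid [ 0.5781 -0.1797]
jar [0.76238091 0.00744407 0.11      ]
```

The crop gives these positions:
- **Tray:** pull end at crop (60,345), nose edge from (262,106) to (378,222), yaw about −0.60.
- **Slot:** bright slot edge from (402,112) to (635,213), 139 mm long, so toaster yaw is about −0.194.

Next is a helper that turns a goal pose into a constant per-row step.

```bash
cat >> h.py <<'E'
from scipy.spatial.transform import Rotation as Ro
from scipy.linalg import logm,expm
GD=ctrl.grip_depth
def T(R,p):
    M=np.eye(4);M[:3,:3]=R;M[:3,3]=p;return M
def goalR(yaw,tilt): # tool x along yaw, z down, leaned back by tilt
    c,s=np.cos(yaw),np.sin(yaw)
    return np.array([[c,s,0],[s,-c,0],[0,0,-1.]])@Ro.from_rotvec([0,tilt,0]).as_matrix()
def step(gp,yaw,tilt,n):
    "equal row (mm, rad) repeated n times to bring grasp point to gp"
    o=ctrl.get_obs();A=T(Ro.from_rotvec(o["tool_rot"]).as_matrix(),o["tool_pos"])
    R=goalR(yaw,tilt);B=T(R,np.array(gp)+R[:,2]*GD)
    S=expm(logm(np.linalg.inv(A)@B).real/n)
    print("n",n,"row",(S[:3,3]*1000).round(2),Ro.from_matrix(S[:3,:3]).as_rotvec().round(4))
def state():
    o=ctrl.get_obs();R=Ro.from_rotvec(o["tool_rot"]).as_matrix();g=o["tool_pos"]-R[:,2]*GD
    x=R[:,0];print("t",round(o["t"],2),"gp",g.round(4),"yaw",np.arctan2(-R[0,1]*-1*-1 if 0 else R[0,1],-R[1,1]).round(4),"tilt",np.arcsin(np.hypot(*R[:2,2])).round(4),"F",o["contact_force"].round(2),"M",o["wrist_torque"].round(2),"op",round(o["opening"],4),"gf",round(o["grip_force"],1))
    return g
E
python3 -c "
from h import *
state();step([.425,.02,.13],-.60,.436,20)"
```

```text
t 0.1 gp [ 0.1441 -0.6076  0.2489] yaw 0.2328 tilt 0.0019 F [0.58 0.06 0.3 ] M [-0.03  0.03 -0.03] op 0.0849 gf 0.0
n 20 row [  8.27 -34.36   6.72] [-0.0092  0.0205  0.0409]
```

```bash
python3 -c "
from h import *
step([.35,-.25,.22],.2328,0,10)"
```

```text
n 10 row [ 28.28 -30.04   2.92] [-0.0002 -0.     -0.    ]
```

```bash
python3 -m crank '[[28,-30,3,0,0,0,1],[28,-30,3,0,0,0,1],[28,-30,3,0,0,0,1],[28,-30,3,0,0,0,1],[28,-30,3,0,0,0,1],[28,-30,3,0,0,0,1],[28,-30,3,0,0,0,1],[28,-30,3,0,0,0,1],[28,-30,3,0,0,0,1],[28,-30,3,0,0,0,1]]' 40; python3 -c "
from h import *
state();step([.425,.02,.12],-.60,.436,10);step([.425,.02,.12],-.60,.436,20)"
```

```text
t: 0.93
tool_pos: [0.3477, -0.2496, 0.2008]
tool_rot: [-3.12, -0.364, -0.0]
contact_force: [0.6, -0.7, 0.0]
opening: 0.0854
grip_force: 0.0
t 0.93 gp [ 0.3477 -0.2496  0.2195] yaw 0.2321 tilt 0.0001 F [ 0.65 -0.72  0.05] M [-0.05  0.03  0.03] op 0.0854 gf 0.0
n 10 row [  2.88 -28.8    9.72] [-0.0181  0.041   0.0819]
n 20 row [  1.09 -14.45   4.81] [-0.0091  0.0205  0.0409]
```

```bash
python3 -m crank '[[2.9,-28.8,9.7,-0.018,0.041,0.082,1],[2.9,-28.8,9.7,-0.018,0.041,0.082,1],[2.9,-28.8,9.7,-0.018,0.041,0.082,1],[2.9,-28.8,9.7,-0.018,0.041,0.082,1],[2.9,-28.8,9.7,-0.018,0.041,0.082,1],[2.9,-28.8,9.7,-0.018,0.041,0.082,1],[2.9,-28.8,9.7,-0.018,0.041,0.082,1],[2.9,-28.8,9.7,-0.018,0.041,0.082,1],[2.9,-28.8,9.7,-0.018,0.041,0.082,1],[2.9,-28.8,9.7,-0.018,0.041,0.082,1]]'
python3 - <<'E'
from h import *
state();im=get_image("top");cv2.imwrite("pics/top1.png",im[:,:,::-1]);step([.434,.020,.027],-.60,.436,10)
E
```

```text
t: 1.77
tool_pos: [0.4178, -0.0022, 0.1091]
tool_rot: [2.854, -0.796, 0.581]
contact_force: [-0.6, -0.7, 0.7]
opening: 0.0853
grip_force: 0.0
t 1.77 gp [0.4116 0.0018 0.1263] yaw -0.5466 tilt 0.4057 F [-0.57 -0.71  0.7 ] M [0.06 0.18 0.01] op 0.0853 gf 0.0
n 10 row [-2.92 -2.52  9.28] [-0.0011  0.0033  0.0053]
```

View pics/top1.png

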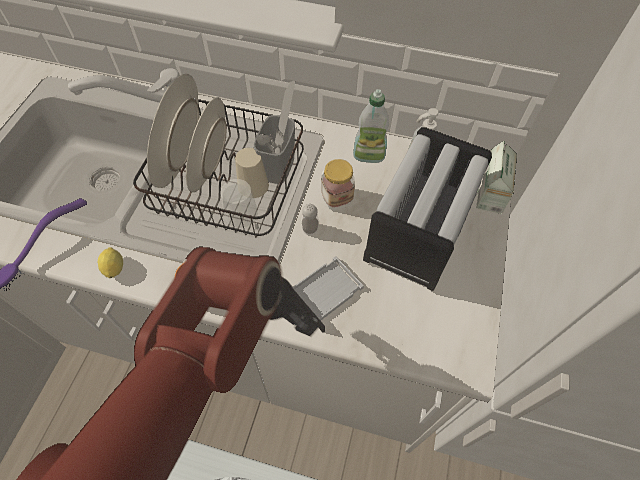

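The tool hovers over the tray's pull near (300,310). The mug is not clearly visible, and the jar at (338,185) is well clear of the path. I'll let the arm settle before descending.

```bash
python3 -m crank '[[0,0,0,0,0,0,1],[0,0,0,0,0,0,1],[0,0,0,0,0,0,1],[0,0,0,0,0,0,1],[0,0,0,0,0,0,1],[0,0,0,0,0,0,1],[0,0,0,0,0,0,1],[0,0,0,0,0,0,1],[0,0,0,0,0,0,1],[0,0,0,0,0,0,1]]' >/dev/null
python3 - <<'E'
from h import *
state();step([.434,.020,.028],-.60,.436,8)
E
```

```text
t 2.65 gp [4.117e-01 1.000e-04 1.270e-01] yaw -0.5448 tilt 0.4033 F [-0.73 -0.17 -0.28] M [0.11 0.18 0.02] op 0.0853 gf 0.0
n 8 row [-4.   -3.68 11.69] [-0.0011  0.0041  0.0071]
```

```bash
python3 -m crank '[[-4,-3.7,11.7,-0.001,0.004,0.007,1],[-4,-3.7,11.7,-0.001,0.004,0.007,1],[-4,-3.7,11.7,-0.001,0.004,0.007,1],[-4,-3.7,11.7,-0.001,0.004,0.007,1],[-4,-3.7,11.7,-0.001,0.004,0.007,1],[-4,-3.7,11.7,-0.001,0.004,0.007,1],[-4,-3.7,11.7,-0.001,0.004,0.007,1],[-4,-3.7,11.7,-0.001,0.004,0.007,1],[0,0,0,0,0,0,1],[0,0,0,0,0,0,1]]' >/dev/null
python3 - <<'E'
from h import *
state();step([.434,.020,.028],-.60,.436,1)
im=get_image("top");c=im[240:340,240:400];cv2.imwrite("pics/c2.png",cv2.resize(c,None,fx=4,fy=4,interpolation=cv2.INTER_CUBIC)[:,:,::-1])
E
```

```text
t 3.48 gp [0.4334 0.0203 0.0272] yaw -0.5983 tilt 0.4334 F [-0.53 -0.99 -0.13] M [0.14 0.18 0.  ] op 0.0852 gf 0.0
n 1 row [ 0.98 -0.11 -0.48] [0.0007 0.0026 0.0022]
```

View pics/c2.png

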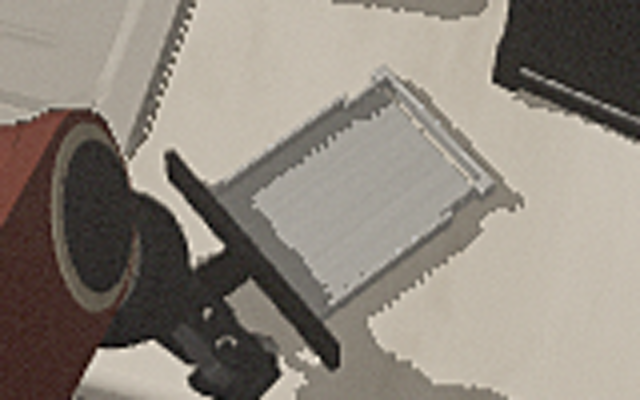

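The pull at crop (225,270) lies between the fingers, and the tray has not moved. Closing.

```bash
python3 -m crank '[[0,0,0,0,0,0,-1],[0,0,0,0,0,0,-1],[0,0,0,0,0,0,-1],[0,0,0,0,0,0,-1],[0,0,0,0,0,0,-1],[0,0,0,0,0,0,-1],[0,0,0,0,0,0,-1],[0,0,0,0,0,0,-1],[0,0,0,0,0,0,-1],[0,0,0,0,0,0,-1]]' 70; python3 -c "
from h import *
state()"
```

```text
t: 4.37
tool_pos: [0.4411, 0.0157, 0.0115]
tool_rot: [2.818, -0.87, 0.625]
contact_force: [-1.6, 1.6, 6.0]
opening: 0.0151
grip_force: 70.7
t 4.37 gp [0.4346 0.0202 0.0285] yaw -0.599 tilt 0.4362 F [-1.65  1.61  5.97] M [ 0.06  0.13 -0.08] op 0.0151 gf 70.7
```

```bash
python3 -c "
from h import *
step([.418,.02,.10],-.5,.436,10)"
```

```text
n 10 row [ 1.75  0.81 -7.07] [ 0.0041 -0.     -0.009 ]
```

```bash
python3 -m crank '[[1.7,0.8,-7.1,0.004,0,-0.009,-1],[1.7,0.8,-7.1,0.004,0,-0.009,-1],[1.7,0.8,-7.1,0.004,0,-0.009,-1],[1.7,0.8,-7.1,0.004,0,-0.009,-1],[1.7,0.8,-7.1,0.004,0,-0.009,-1],[1.7,0.8,-7.1,0.004,0,-0.009,-1],[1.7,0.8,-7.1,0.004,0,-0.009,-1],[1.7,0.8,-7.1,0.004,0,-0.009,-1],[1.7,0.8,-7.1,0.004,0,-0.009,-1],[1.7,0.8,-7.1,0.004,0,-0.009,-1]]' >/dev/null; python3 -c "
from h import *
state();step([.400,-.1545,.10],-.194,.436,17)"
```

```text
t 5.2 gp [0.4164 0.0205 0.0992] yaw -0.4998 tilt 0.4337 F [-0.23  0.39 -1.68] M [ 0.19  0.36 -0.09] op 0.0149 gf 69.6
n 17 row [2.46 9.88 1.1 ] [ 0.0077  0.0002 -0.0163]
```

```bash
python3 -m crank '[[2.5,9.9,1.1,0.0077,0,-0.0163,-1],[2.5,9.9,1.1,0.0077,0,-0.0163,-1],[2.5,9.9,1.1,0.0077,0,-0.0163,-1],[2.5,9.9,1.1,0.0077,0,-0.0163,-1],[2.5,9.9,1.1,0.0077,0,-0.0163,-1],[2.5,9.9,1.1,0.0077,0,-0.0163,-1],[2.5,9.9,1.1,0.0077,0,-0.0163,-1],[2.5,9.9,1.1,0.0077,0,-0.0163,-1],[2.5,9.9,1.1,0.0077,0,-0.0163,-1],[2.5,9.9,1.1,0.0077,0,-0.0163,-1]]' >/dev/null
python3 -m crank '[[2.5,9.9,1.1,0.0077,0,-0.0163,-1],[2.5,9.9,1.1,0.0077,0,-0.0163,-1],[2.5,9.9,1.1,0.0077,0,-0.0163,-1],[2.5,9.9,1.1,0.0077,0,-0.0163,-1],[2.5,9.9,1.1,0.0077,0,-0.0163,-1],[2.5,9.9,1.1,0.0077,0,-0.0163,-1],[2.5,9.9,1.1,0.0077,0,-0.0163,-1],[0,0,0,0,0,0,-1],[0,0,0,0,0,0,-1],[0,0,0,0,0,0,-1]]' >/dev/null
python3 - <<'E'
from h import *
state();step([.400,-.1545,.0485],-.194,.436,8)
E
```

```text
t 6.87 gp [ 0.4009 -0.1547  0.1003] yaw -0.1941 tilt 0.4344 F [ 1.02  0.78 -1.38] M [0.13 0.43 0.02] op 0.0147 gf 69.7
n 8 row [-2.83  0.    5.83] [-0.0001  0.0002 -0.    ]
```

```bash
python3 -m crank '[[-2.8,0,5.8,0,0,0,-1],[-2.8,0,5.8,0,0,0,-1],[-2.8,0,5.8,0,0,0,-1],[-2.8,0,5.8,0,0,0,-1],[-2.8,0,5.8,0,0,0,-1],[-2.8,0,5.8,0,0,0,-1],[-2.8,0,5.8,0,0,0,-1],[-2.8,0,5.8,0,0,0,-1],[0,0,0,0,0,0,-1],[0,0,0,0,0,0,-1]]' >/dev/null
python3 - <<'E'
from h import *
state();im=get_image("top");cv2.imwrite("pics/top2.png",im[:,:,::-1])
cv2.imwrite("pics/c3.png",cv2.resize(im[200:340,310:480],None,fx=4.2,fy=4.2,interpolation=cv2.INTER_CUBIC)[:,:,::-1])
E
```

```text
t 7.7 gp [ 0.4001 -0.1547  0.0483] yaw -0.1942 tilt 0.4339 F [ 0.47 -0.41 -1.63] M [ 0.06  0.45 -0.04] op 0.0145 gf 69.7
```

View pics/c3.png

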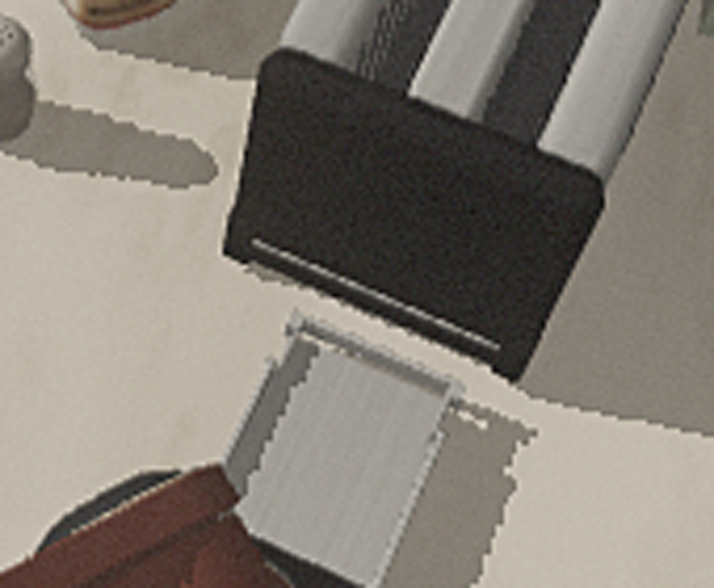

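The tray sits level in front of the slot: nose edge at crop (296,313) to (464,385), right pan edge (445,435) to (375,585), slot line (253,241) to (500,347). Now its offset from the slot.

Run:
```python
from h import *
k=4.2
C=lambda a,b,z:ray(310+(a-1.6)/k,200+(b-1.6)/k,z)[:2]
s1,s2=C(252,241,.016),C(500,348,.016)
n1,n2=C(294,312,.034),C(465,386,.034)
r1,r2=C(441,435,.034),C(377,585,.034)
S=(s1+s2)/2;d=s1-s2;ya=np.arctan2(d[1],d[0])-np.pi/2
x=np.array([np.cos(ya),np.sin(ya)]);y=np.array([-x[1],x[0]])
print("slot",S,"len",np.linalg.norm(d),"yaw",ya)
N=(n1+n2)/2;e=n1-n2;print("nose",N,np.linalg.norm(e),"yaw",np.arctan2(e[1],e[0])-np.pi/2)
f=r1-r2;print("right edge yaw",np.arctan2(f[1],f[0]))
print("nose rel slot x,y",(N-S)@x,(N-S)@y)
g=state()[:2]; w=np.array([np.cos(-.194),np.sin(-.194)]);print("nose rel gp",(N-g)@w,(N-g)@[-w[1],w[0]])
```

```text
slot [ 0.60046669 -0.17761628] len 0.14119117976233428 yaw -0.19380049631598717
nose [ 0.55986318 -0.18492864] 0.09383154721533551 yaw -0.18897525449771835
right edge yaw -0.18869769426039568
nose rel slot x,y -0.038435105878329254 -0.014995286498346153
t 7.75 gp [ 0.4005 -0.155   0.049 ] yaw -0.1942 tilt 0.435 F [ 0.45  0.25 -1.26] M [0.14 0.43 0.02] op 0.0148 gf 69.7
nose rel gp 0.1621595789769506 0.0013550590330620692
```

```bash
python3 -m crank '[[5.4,0,2.5,0,0,0,-1],[5.4,0,2.5,0,0,0,-1],[5.4,0,2.5,0,0,0,-1],[5.4,0,2.5,0,0,0,-1],[5.4,0,2.5,0,0,0,-1],[5.4,0,2.5,0,0,0,-1],[5.4,0,2.5,0,0,0,-1],[5.4,0,2.5,0,0,0,-1],[5.4,0,2.5,0,0,0,-1],[5.4,0,2.5,0,0,0,-1]]' >/dev/null
python3 -c "
from h import *
state()"
python3 -m crank '[[2.7,0,1.3,0,0,0,-1],[2.7,0,1.3,0,0,0,-1],[2.7,0,1.3,0,0,0,-1],[2.7,0,1.3,0,0,0,-1],[2.7,0,1.3,0,0,0,-1],[2.7,0,1.3,0,0,0,-1],[2.7,0,1.3,0,0,0,-1],[2.7,0,1.3,0,0,0,-1],[0,0,0,0,0,0,-1],[0,0,0,0,0,0,-1]]' >/dev/null
python3 -c "
from h import *
state()"
```

```text
t 8.58 gp [ 0.4594 -0.1665  0.0491] yaw -0.1941 tilt 0.4349 F [ 0.44 -0.48 -1.6 ] M [ 0.08  0.42 -0.01] op 0.0146 gf 69.7
t 9.42 gp [ 0.4805 -0.1698  0.0471] yaw -0.1932 tilt 0.4294 F [-11.74   4.48   5.45] M [ 0.26  1.06 -0.08] op 0.0146 gf 71.1
```

Contact of about 12 N at the end of the entry. The bright line is probably the slot's upper edge, so the face is nearer than measured and the nose reached the −y wall end. I'll back off 6 mm and feel towards +y in small steps.

```bash
python3 -m crank '[[-1.4,0,-0.6,0,0,0,-1],[-1.4,0,-0.6,0,0,0,-1],[-1.4,0,-0.6,0,0,0,-1],[-1.4,0,-0.6,0,0,0,-1],[-1.4,0,-0.6,0,0,0,-1],[-1.4,0,-0.6,0,0,0,-1],[0,0,0,0,0,0,-1],[0,0,0,0,0,0,-1],[0,0,0,0,0,0,-1],[0,0,0,0,0,0,-1]]' >/dev/null
python3 - <<'E'
from h import *
state();im=get_image("top");cv2.imwrite("pics/c4.png",cv2.resize(im[180:340,310:480],None,fx=3.7,fy=3.7,interpolation=cv2.INTER_CUBIC)[:,:,::-1])
E
```

```text
t 10.25 gp [ 0.4735 -0.1693  0.0486] yaw -0.1941 tilt 0.4352 F [-1.01 -0.32 -1.35] M [0.08 0.49 0.02] op 0.0144 gf 69.7
```

View pics/c4.png

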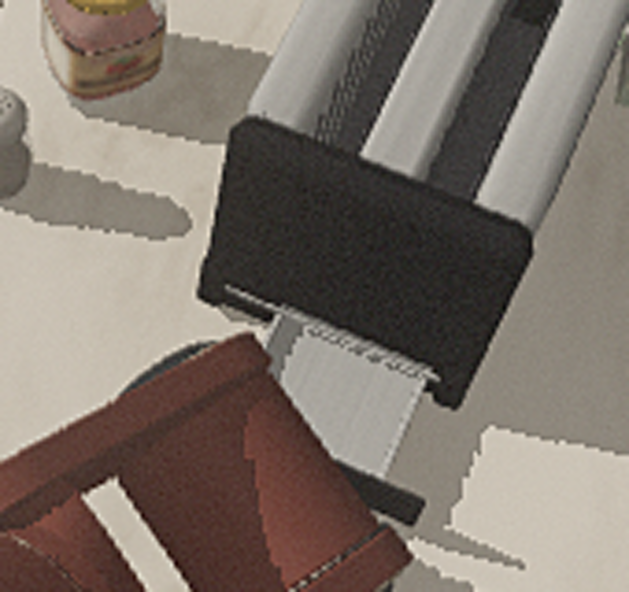

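The pan is inside the slot: bright trim at (225,287) to (438,380) is its upper edge, and the nose is about 48 mm deep. Sweeping to +y.

```bash
python3 -m crank '[[0,-0.5,0,0,0,0,-1],[0,-0.5,0,0,0,0,-1],[0,-0.5,0,0,0,0,-1],[0,-0.5,0,0,0,0,-1],[0,-0.5,0,0,0,0,-1],[0,-0.5,0,0,0,0,-1],[0,-0.5,0,0,0,0,-1],[0,-0.5,0,0,0,0,-1],[0,0,0,0,0,0,-1],[0,0,0,0,0,0,-1]]' ; python3 -c "
from h import *
state()"
```

```text
t: 11.13
tool_pos: [0.4819, -0.1668, 0.0316]
tool_rot: [3.013, -0.293, 0.666]
contact_force: [-0.4, 0.2, -1.2]
opening: 0.0148
grip_force: 69.7
t 11.13 gp [ 0.4742 -0.1653  0.0485] yaw -0.194 tilt 0.4351 F [-0.43  0.21 -1.22] M [0.05 0.4  0.  ] op 0.0148 gf 69.7
```

```bash
python3 -m crank '[[0,-0.5,0,0,0,0,-1],[0,-0.5,0,0,0,0,-1],[0,-0.5,0,0,0,0,-1],[0,-0.5,0,0,0,0,-1],[0,-0.5,0,0,0,0,-1],[0,-0.5,0,0,0,0,-1],[0,-0.5,0,0,0,0,-1],[0,-0.5,0,0,0,0,-1],[0,0,0,0,0,0,-1],[0,0,0,0,0,0,-1]]' >/dev/null; python3 -c "
from h import *
state()"
```

```text
t 11.97 gp [ 0.4749 -0.1614  0.0486] yaw -0.194 tilt 0.4351 F [ 0.87 -0.84 -2.44] M [0.08 0.44 0.01] op 0.0147 gf 69.7
```

```bash
python3 -m crank '[[0,-0.5,0,0,0,0,-1],[0,-0.5,0,0,0,0,-1],[0,-0.5,0,0,0,0,-1],[0,-0.5,0,0,0,0,-1],[0,-0.5,0,0,0,0,-1],[0,-0.5,0,0,0,0,-1],[0,-0.5,0,0,0,0,-1],[0,-0.5,0,0,0,0,-1],[0,0,0,0,0,0,-1],[0,0,0,0,0,0,-1]]' >/dev/null; python3 -c "
from h import *
state()"
```

```text
t 12.8 gp [ 0.4757 -0.1575  0.0486] yaw -0.194 tilt 0.4351 F [ 0.28  0.1  -2.27] M [0.15 0.4  0.01] op 0.0146 gf 69.7
```

```bash
python3 -m crank '[[0,-0.4,0,0,0,0,-1],[0,-0.4,0,0,0,0,-1],[0,-0.4,0,0,0,0,-1],[0,-0.4,0,0,0,0,-1],[0,-0.4,0,0,0,0,-1],[0,-0.4,0,0,0,0,-1],[0,-0.4,0,0,0,0,-1],[0,-0.4,0,0,0,0,-1],[0,0,0,0,0,0,-1],[0,0,0,0,0,0,-1]]' >/dev/null; python3 -c "
from h import *
state()"
```

```text
t 13.63 gp [ 0.4763 -0.1544  0.0486] yaw -0.1941 tilt 0.4351 F [ 0.47 -0.14 -2.59] M [0.09 0.41 0.  ] op 0.0146 gf 69.7
```

```bash
python3 -m crank '[[0,-0.4,0,0,0,0,-1],[0,-0.4,0,0,0,0,-1],[0,-0.4,0,0,0,0,-1],[0,-0.4,0,0,0,0,-1],[0,-0.4,0,0,0,0,-1],[0,-0.4,0,0,0,0,-1],[0,-0.4,0,0,0,0,-1],[0,-0.4,0,0,0,0,-1],[0,0,0,0,0,0,-1],[0,0,0,0,0,0,-1]]' >/dev/null; python3 -c "
from h import *
state()"
```

```text
t 14.47 gp [ 0.477  -0.1512  0.0486] yaw -0.194 tilt 0.4351 F [ 1.03  0.2  -2.6 ] M [0.09 0.48 0.02] op 0.0149 gf 69.7
```

```bash
python3 -m crank '[[0,-0.4,0,0,0,0,-1],[0,-0.4,0,0,0,0,-1],[0,-0.4,0,0,0,0,-1],[0,-0.4,0,0,0,0,-1],[0,-0.4,0,0,0,0,-1],[0,-0.4,0,0,0,0,-1],[0,-0.4,0,0,0,0,-1],[0,-0.4,0,0,0,0,-1],[0,0,0,0,0,0,-1],[0,0,0,0,0,0,-1]]' >/dev/null; python3 -c "
from h import *
state()"
```

```text
t 15.3 gp [ 0.4772 -0.1488  0.0484] yaw -0.1954 tilt 0.4348 F [-3.95 -4.6  -1.96] M [-0.72  1.06 -1.04] op 0.015 gf 70.0
```

Wall contact at about 5 N. I'll back off 2.3 mm to the channel's middle, then advance slowly.

```bash
python3 -m crank '[[0,0.6,0,0,0,0,-1],[0,0.6,0,0,0,0,-1],[0,0.6,0,0,0,0,-1],[0,0.5,0,0,0,0,-1],[0,0,0,0,0,0,-1],[1.3,0,0.6,0,0,0,-1],[1.3,0,0.6,0,0,0,-1],[1.3,0,0.6,0,0,0,-1],[1.3,0,0.6,0,0,0,-1],[0,0,0,0,0,0,-1]]' >/dev/null; python3 -c "
from h import *
state()"
python3 -m crank '[[1.3,0,0.6,0,0,0,-1],[1.3,0,0.6,0,0,0,-1],[1.3,0,0.6,0,0,0,-1],[1.3,0,0.6,0,0,0,-1],[0,0,0,0,0,0,-1],[0,0,0,0,0,0,-1],[0,0,0,0,0,0,-1],[0,0,0,0,0,0,-1],[0,0,0,0,0,0,-1],[0,0,0,0,0,0,-1]]' >/dev/null; python3 -c "
from h import *
state()"
```

```text
t 16.13 gp [ 0.4831 -0.1514  0.0487] yaw -0.1939 tilt 0.4354 F [ 0.6  -0.27 -2.06] M [-0.08  0.42 -0.08] op 0.0149 gf 69.7
t 16.97 gp [ 0.4883 -0.1525  0.0486] yaw -0.1941 tilt 0.4351 F [ 0.5  -0.34 -1.21] M [ 0.03  0.45 -0.03] op 0.0148 gf 69.7
```

```bash
python3 -m crank '[[1.8,0,0.85,0,0,0,-1],[1.8,0,0.85,0,0,0,-1],[1.8,0,0.85,0,0,0,-1],[1.8,0,0.85,0,0,0,-1],[1.8,0,0.85,0,0,0,-1],[-0.4,0,0.9,0,0,0,-1],[-0.4,0,0.9,0,0,0,-1],[-0.4,0,0.9,0,0,0,-1],[0,0,0,0,0,0,-1],[0,0,0,0,0,0,-1]]' >/dev/null; python3 -c "
from h import *
state()"
```

```text
t 17.8 gp [ 0.498  -0.1544  0.0453] yaw -0.1942 tilt 0.4347 F [-0.01 -0.72 -1.36] M [ 0.04  0.52 -0.03] op 0.0143 gf 69.7
```

```bash
python3 -m crank '[[1.8,0,0.85,0,0,0,-1],[1.8,0,0.85,0,0,0,-1],[1.8,0,0.85,0,0,0,-1],[1.8,0,0.85,0,0,0,-1],[1.8,0,0.85,0,0,0,-1],[1.8,0,0.85,0,0,0,-1],[1.8,0,0.85,0,0,0,-1],[1.8,0,0.85,0,0,0,-1],[1.8,0,0.85,0,0,0,-1],[0,0,0,0,0,0,-1]]' >/dev/null; python3 -c "
from h import *
state()"
```

```text
t 18.63 gp [ 0.5162 -0.1581  0.0456] yaw -0.1941 tilt 0.4354 F [-0.56 -0.27 -1.91] M [0.06 0.44 0.05] op 0.0149 gf 69.7
```

```bash
python3 -m crank '[[1.35,0,0.63,0,0,0,-1],[1.35,0,0.63,0,0,0,-1],[1.35,0,0.63,0,0,0,-1],[1.35,0,0.63,0,0,0,-1],[1.35,0,0.63,0,0,0,-1],[1.35,0,0.63,0,0,0,-1],[1.35,0,0.63,0,0,0,-1],[1.35,0,0.63,0,0,0,-1],[0,0,0,0,0,0,-1],[0,0,0,0,0,0,-1]]' >/dev/null; python3 -c "
from h import *
state()"
```

```text
t 19.47 gp [ 0.5275 -0.1602  0.0454] yaw -0.1941 tilt 0.4351 F [-0.77 -0.78 -1.53] M [ 0.08  0.41 -0.04] op 0.0145 gf 69.7
```

```bash
python3 -m crank '[[0.9,0,0.42,0,0,0,-1],[0.9,0,0.42,0,0,0,-1],[0.9,0,0.42,0,0,0,-1],[0.9,0,0.42,0,0,0,-1],[0.9,0,0.42,0,0,0,-1],[0.9,0,0.42,0,0,0,-1],[0.9,0,0.42,0,0,0,-1],[0.9,0,0.42,0,0,0,-1],[0.9,0,0.42,0,0,0,-1],[0,0,0,0,0,0,-1]]' >/dev/null; python3 -c "
from h import *
state()"
```

```text
t 20.3 gp [ 0.5351 -0.1616  0.0445] yaw -0.1933 tilt 0.4317 F [-8.87 -0.32  1.86] M [-0.12  1.37 -0.29] op 0.0144 gf 70.6
```

```bash
python3 -m crank '[[0.9,0,0.42,0,0,0,-1],[0.9,0,0.42,0,0,0,-1],[0.9,0,0.42,0,0,0,-1],[0.9,0,0.42,0,0,0,-1],[0.9,0,0.42,0,0,0,-1],[0.9,0,0.42,0,0,0,-1],[0,0,0,0,0,0,-1],[0,0,0,0,0,0,-1],[0,0,0,0,0,0,-1],[0,0,0,0,0,0,-1]]' >/dev/null; python3 -c "
from h import *
state()"
```

```text
t 21.13 gp [ 0.5423 -0.1632  0.0456] yaw -0.1942 tilt 0.4358 F [-1.17 -1.36 -2.45] M [-0.06  0.74 -0.25] op 0.0146 gf 69.8
```

```bash
python3 -m crank '[[0.9,0,0.42,0,0,0,-1],[0.9,0,0.42,0,0,0,-1],[0.9,0,0.42,0,0,0,-1],[0.9,0,0.42,0,0,0,-1],[0.9,0,0.42,0,0,0,-1],[0.9,0,0.42,0,0,0,-1],[0,0,0,0,0,0,-1],[0,0,0,0,0,0,-1],[0,0,0,0,0,0,-1],[0,0,0,0,0,0,-1]]' >/dev/null; python3 -c "
from h import *
state()"
```

```text
t 21.97 gp [ 0.5485 -0.1645  0.046 ] yaw -0.1945 tilt 0.4367 F [ 1.4  -1.93 -2.21] M [-0.23  0.22 -0.47] op 0.015 gf 69.5
```

```bash
python3 -m crank '[[0.9,0,0.42,0,0,0,-1],[0.9,0,0.42,0,0,0,-1],[0.9,0,0.42,0,0,0,-1],[0,0,0,0,0,0,-1],[0,0,0,0,0,0,-1],[0,0,0,0,0,0,-1],[0,0,0,0,0,0,-1],[0,0,0,0,0,0,-1],[0,0,0,0,0,0,-1],[0,0,0,0,0,0,-1]]' >/dev/null
python3 - <<'E'
from h import *
state();im=get_image("top");cv2.imwrite("pics/c5.png",cv2.resize(im[180:340,310:480],None,fx=3.7,fy=3.7,interpolation=cv2.INTER_CUBIC)[:,:,::-1])
E
```

```text
t 22.8 gp [ 0.5507 -0.1648  0.0453] yaw -0.194 tilt 0.4349 F [ 0.16 -0.39 -2.05] M [-0.07  0.51 -0.22] op 0.0145 gf 69.6
```

View pics/c5.png

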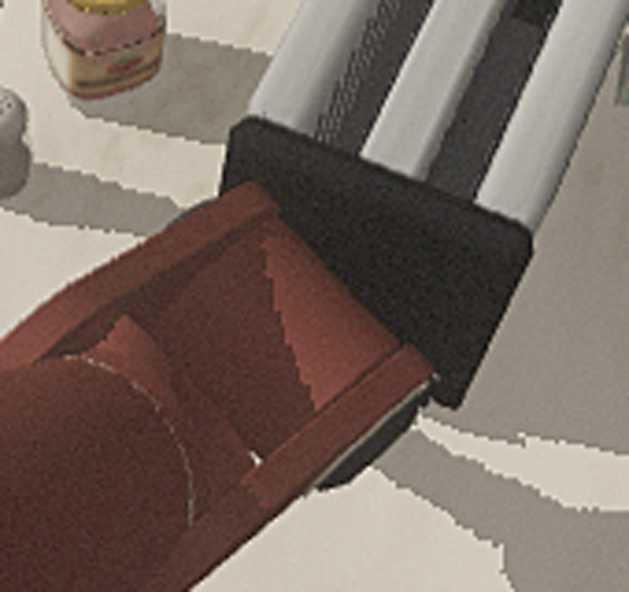

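The toaster has not moved (its top edge is still at crop (235,125) to (530,230)), but the plate is hidden by the arm. I'll press on gently until the plate meets the face.

```bash
python3 -m crank '[[0.9,0,0.42,0,0,0,-1],[0.9,0,0.42,0,0,0,-1],[0.9,0,0.42,0,0,0,-1],[0,0,0,0,0,0,-1],[0,0,0,0,0,0,-1],[0,0,0,0,0,0,-1],[0,0,0,0,0,0,-1],[0,0,0,0,0,0,-1],[0,0,0,0,0,0,-1],[0,0,0,0,0,0,-1]]' >/dev/null; python3 -c "
from h import *
state()"
```

```text
t 23.68 gp [ 0.5538 -0.1654  0.0455] yaw -0.1941 tilt 0.4353 F [ 0.28  0.23 -1.21] M [ 0.01  0.44 -0.04] op 0.0149 gf 69.7
```

```bash
python3 -m crank '[[0.9,0,0.42,0,0,0,-1],[0.9,0,0.42,0,0,0,-1],[0.9,0,0.42,0,0,0,-1],[0,0,0,0,0,0,-1],[0,0,0,0,0,0,-1],[0,0,0,0,0,0,-1],[0,0,0,0,0,0,-1],[0,0,0,0,0,0,-1],[0,0,0,0,0,0,-1],[0,0,0,0,0,0,-1]]' >/dev/null; python3 -c "
from h import *
state()"
```

```text
t 24.52 gp [ 0.5546 -0.1656  0.0445] yaw -0.193 tilt 0.4296 F [-15.06   1.16   8.17] M [ 0.02  1.63 -0.14] op 0.0148 gf 71.9
```

The plate stopped at 15 N, at the expected home depth. I'll relieve the push, release and retreat along the tool axis.

```bash
python3 -m crank '[[-0.9,0,-0.4,0,0,0,-1],[-0.9,0,-0.4,0,0,0,-1],[0,0,0,0,0,0,-1],[0,0,0,0,0,0,0.2],[0,0,0,0,0,0,0.2],[0,0,0,0,0,0,0.2],[0,0,0,0,0,0,0.5],[0,0,0,0,0,0,0.5],[0,0,0,0,0,0,0.5],[0,0,0,0,0,0,0.5]]'
python3 -m crank '[[0,0,-8,0,0,0,0.5],[0,0,-8,0,0,0,0.5],[0,0,-8,0,0,0,0.5],[0,0,-8,0,0,0,0.5],[0,0,-10,0,0,0,0.5],[-4,0,-14,0,0,0,0.5],[-8,0,-16,0,0,0,0.5],[-8,0,-16,0,0,0,0.5],[-8,0,-16,0,0,0,0.5],[-8,0,-16,0,0,0,0.5]]'
python3 -m crank '[[-6,0,-16,0,0,0,0.5],[-6,0,-16,0,0,0,0.5],[-6,10,-16,0,0,0,0.5],[-6,20,-16,0,0,0,0.5],[0,25,-10,0,0,0,0.5],[0,25,0,0,0,0,0.5],[0,25,0,0,0,0,0.5],[0,25,0,0,0,0,0.5],[0,25,0,0,0,0,0.5],[0,0,0,0,0,0,0.5]]'
python3 - <<'E'
from h import *
state();im=get_image("top");cv2.imwrite("pics/c6.png",cv2.resize(im[180:340,310:480],None,fx=3.7,fy=3.7,interpolation=cv2.INTER_CUBIC)[:,:,::-1])
E
```

```text
t: 25.35
tool_pos: [0.5626, -0.1671, 0.0285]
tool_rot: [3.013, -0.293, 0.666]
contact_force: [-0.5, 0.3, 0.0]
opening: 0.0643
grip_force: 0.0
t: 26.18
tool_pos: [0.4801, -0.1509, 0.1233]
tool_rot: [3.013, -0.293, 0.667]
contact_force: [0.1, 0.1, -0.6]
opening: 0.0643
grip_force: 0.0
t: 27.02
tool_pos: [0.3979, -0.2964, 0.1803]
tool_rot: [3.009, -0.299, 0.667]
contact_force: [0.3, -0.2, 0.6]
opening: 0.0642
grip_force: 0.0
t 27.02 gp [ 0.3902 -0.2948  0.1973] yaw -0.1986 tilt 0.4363 F [ 0.29 -0.17  0.57] M [0.05 0.2  0.  ] op 0.0642 gf 0.0
```

View pics/c6.png

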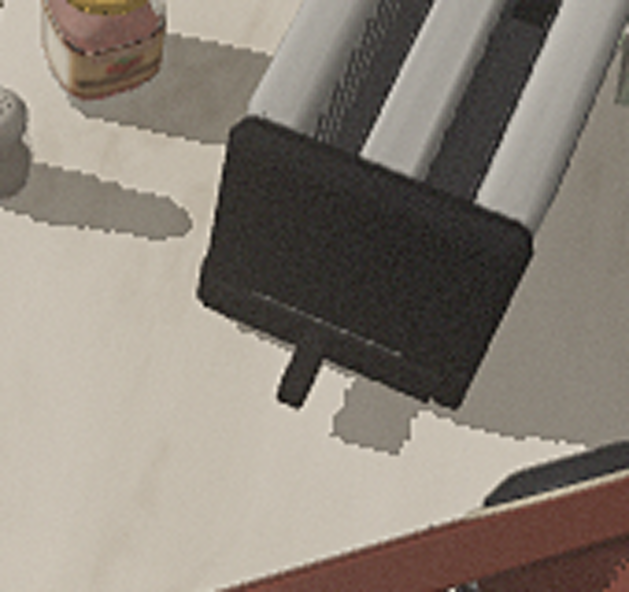

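The plate appears seated, with the pull straight out at crop (290,400). A thin line remains at (255,293) to (400,355), so I'll measure the pull end and plate against the face to check for a gap.

Run:
```python
from h import *
k=3.7;w=np.array([np.cos(-.194),np.sin(-.194)]);y=np.array([-w[1],w[0]])
C=lambda a,b,z:ray(310+(a-1.35)/k,180+(b-1.35)/k,z)[:2]
for n,p,z in [("pull end top",(285,401),.05),("pull end top",(299,407),.05),("line L",(255,293),.05),("line R",(400,355),.05),("line L",(255,293),.03),("line R",(400,355),.03),("old strip L",(225,287),.038),("old strip R",(438,380),.038),("face bottom L",(202,300),.0),("face bottom R",(458,408),.0)]:
    q=C(*p,z);print(n,z,"x,y in toaster axes",(q@w).round(4),(q@y).round(4))
```

```text
pull end top 0.05 x,y in toaster axes 0.5525 -0.0544
pull end top 0.05 x,y in toaster axes 0.5526 -0.0629
line L 0.05 x,y in toaster axes 0.6092 -0.0117
line R 0.05 x,y in toaster axes 0.6095 -0.1023
line L 0.03 x,y in toaster axes 0.6204 -0.0094
line R 0.03 x,y in toaster axes 0.6207 -0.102
old strip L 0.038 x,y in toaster axes 0.6116 0.0072
old strip R 0.038 x,y in toaster axes 0.611 -0.1275
face bottom L 0.0 x,y in toaster axes 0.6178 0.0214
face bottom R 0.0 x,y in toaster axes 0.6198 -0.145
```

The numbers don't agree: a gap of several millimetres is possible. I'll shut the fingers and press on the end of the pull, which also locates it by touch.

Run:
```python
from h import *
state()
w=np.array([.9812,-.1928]);y=np.array([.1928,.9812]);q=.50*w-.0555*y
step([q[0],q[1],.051],-.194,.436,10)
im=get_image("top").mean(2)
# profile across the plate/face, at the line's middle (crop 328,324)
for s in(-12,0,12):
    a=np.array([310+328/3.7,180+324/3.7])+np.array([.92,.39])*s
    print([int(cv2.getRectSubPix(im.astype(np.float32),(1,1),tuple(a+np.array([-.39,.92])*d))[0,0]) for d in np.arange(-6,14,.5)])
```

```text
t 27.07 gp [ 0.3905 -0.2931  0.1968] yaw -0.1975 tilt 0.4356 F [ 0.98 -0.72 -0.64] M [0.03 0.21 0.06] op 0.0638 gf 0.0
n 10 row [ -0.71 -15.7   15.75] [ 0.0002  0.     -0.0003]
[51, 51, 48, 45, 44, 43, 42, 43, 45, 42, 37, 58, 73, 67, 60, 57, 52, 49, 48, 47, 48, 49, 50, 50, 49, 50, 49, 44, 51, 77, 108, 120, 130, 160, 189, 189, 190, 189, 187, 187]
[42, 42, 43, 44, 46, 44, 42, 43, 43, 45, 50, 58, 60, 57, 53, 48, 48, 50, 50, 47, 48, 53, 55, 53, 51, 48, 46, 50, 51, 49, 49, 49, 49, 48, 47, 48, 49, 50, 47, 47]
[40, 41, 43, 44, 43, 43, 41, 40, 41, 39, 56, 86, 89, 71, 59, 57, 51, 46, 45, 44, 43, 46, 50, 48, 42, 39, 40, 40, 42, 51, 91, 133, 140, 159, 161, 146, 135, 143, 151, 149]
```

```bash
python3 -m crank '[[-0.7,-15.7,15.7,0,0,0,-1],[-0.7,-15.7,15.7,0,0,0,-1],[-0.7,-15.7,15.7,0,0,0,-1],[-0.7,-15.7,15.7,0,0,0,-1],[-0.7,-15.7,15.7,0,0,0,-1],[-0.7,-15.7,15.7,0,0,0,-1],[-0.7,-15.7,15.7,0,0,0,-1],[-0.7,-15.7,15.7,0,0,0,-1],[-0.7,-15.7,15.7,0,0,0,-1],[-0.7,-15.7,15.7,0,0,0,-1]]' >/dev/null
python3 -m crank '[[0,0,0,0,0,0,-1],[1.8,0,0.85,0,0,0,-1],[1.8,0,0.85,0,0,0,-1],[1.8,0,0.85,0,0,0,-1],[1.8,0,0.85,0,0,0,-1],[1.8,0,0.85,0,0,0,-1],[1.8,0,0.85,0,0,0,-1],[1.8,0,0.85,0,0,0,-1],[1.8,0,0.85,0,0,0,-1],[0,0,0,0,0,0,-1]]' >/dev/null
python3 -c "
from h import *
g=state();print(g[:2]@[.9812,-.1928],g[:2]@[.1928,.9812])"
```

```text
t 28.78 gp [ 0.4962 -0.1522  0.0507] yaw -0.1943 tilt 0.4354 F [ 0.67 -0.39  0.51] M [0.06 0.21 0.04] op 0.0001 gf 0.0
0.5162019605491671 -0.053722947968595613
```

```bash
python3 -m crank '[[1.1,0,0.5,0,0,0,-1],[1.1,0,0.5,0,0,0,-1],[1.1,0,0.5,0,0,0,-1],[1.1,0,0.5,0,0,0,-1],[1.1,0,0.5,0,0,0,-1],[1.1,0,0.5,0,0,0,-1],[1.1,0,0.5,0,0,0,-1],[1.1,0,0.5,0,0,0,-1],[0,0,0,0,0,0,-1],[0,0,0,0,0,0,-1]]' >/dev/null
python3 -c "
from h import *
g=state();print(g[:2]@[.9812,-.1928],g[:2]@[.1928,.9812])"
```

```text
t 29.62 gp [ 0.5054 -0.1538  0.0506] yaw -0.194 tilt 0.435 F [-0.29  0.23 -0.12] M [ 0.05  0.19 -0.05] op -0.0003 gf 0.0
0.5255176860205346 -0.05350714906235994
```

```bash
python3 -m crank '[[0.9,0,0.42,0,0,0,-1],[0.9,0,0.42,0,0,0,-1],[0.9,0,0.42,0,0,0,-1],[0.9,0,0.42,0,0,0,-1],[0,0,0,0,0,0,-1],[0,0,0,0,0,0,-1],[0,0,0,0,0,0,-1],[0,0,0,0,0,0,-1],[0,0,0,0,0,0,-1],[0,0,0,0,0,0,-1]]' >/dev/null
python3 -c "
from h import *
g=state();print(g[:2]@[.9812,-.1928],g[:2]@[.1928,.9812])"
```

```text
t 30.45 gp [ 0.5092 -0.1546  0.0506] yaw -0.1942 tilt 0.4351 F [ 0.43 -0.48  0.8 ] M [0.05 0.24 0.  ] op 0.0 gf 0.0
0.5294204294493718 -0.053534837605726235
```

```bash
python3 -m crank '[[0.9,0,0.42,0,0,0,-1],[0.9,0,0.42,0,0,0,-1],[0.9,0,0.42,0,0,0,-1],[0.9,0,0.42,0,0,0,-1],[0,0,0,0,0,0,-1],[0,0,0,0,0,0,-1],[0,0,0,0,0,0,-1],[0,0,0,0,0,0,-1],[0,0,0,0,0,0,-1],[0,0,0,0,0,0,-1]]' >/dev/null
python3 -c "
from h import *
g=state();print(g[:2]@[.9812,-.1928],g[:2]@[.1928,.9812])"
```

```text
t 31.28 gp [ 0.5131 -0.1554  0.0506] yaw -0.1941 tilt 0.4351 F [-0.41  0.18 -1.1 ] M [ 0.05  0.21 -0.02] op -0.0 gf 0.0
0.5333919176926765 -0.053517887107225284
```

```bash
python3 -m crank '[[0.9,0,0.42,0,0,0,-1],[0.9,0,0.42,0,0,0,-1],[0.9,0,0.42,0,0,0,-1],[0,0,0,0,0,0,-1],[0,0,0,0,0,0,-1],[0,0,0,0,0,0,-1],[0,0,0,0,0,0,-1],[0,0,0,0,0,0,-1],[0,0,0,0,0,0,-1],[0,0,0,0,0,0,-1]]' >/dev/null
python3 -c "
from h import *
g=state();print(g[:2]@[.9812,-.1928],g[:2]@[.1928,.9812])"
```

```text
t 32.12 gp [ 0.516  -0.1559  0.0506] yaw -0.1941 tilt 0.4351 F [ 0.06  0.49 -0.5 ] M [0.01 0.24 0.02] op 0.0005 gf 0.0
0.5363744991420061 -0.053504903213857466
```

```bash
python3 -m crank '[[0.9,0,0.42,0,0,0,-1],[0.9,0,0.42,0,0,0,-1],[0.9,0,0.42,0,0,0,-1],[0,0,0,0,0,0,-1],[0,0,0,0,0,0,-1],[0,0,0,0,0,0,-1],[0,0,0,0,0,0,-1],[0,0,0,0,0,0,-1],[0,0,0,0,0,0,-1],[0,0,0,0,0,0,-1]]' >/dev/null
python3 -c "
from h import *
g=state();print(g[:2]@[.9812,-.1928],g[:2]@[.1928,.9812])"
```

```text
t 32.95 gp [ 0.5189 -0.1565  0.0506] yaw -0.1941 tilt 0.4351 F [0.12 0.07 0.3 ] M [0.07 0.21 0.06] op 0.0001 gf 0.0
0.5393602651950554 -0.05353623669980495
```

```bash
python3 -m crank '[[0.9,0,0.42,0,0,0,-1],[0.9,0,0.42,0,0,0,-1],[0,0,0,0,0,0,-1],[0,0,0,0,0,0,-1],[0,0,0,0,0,0,-1],[0,0,0,0,0,0,-1],[0,0,0,0,0,0,-1],[0,0,0,0,0,0,-1],[0,0,0,0,0,0,-1],[0,0,0,0,0,0,-1]]' >/dev/null
python3 -c "
from h import *
g=state();print(g[:2]@[.9812,-.1928],g[:2]@[.1928,.9812])"
```

```text
t 33.78 gp [ 0.5209 -0.1569  0.0506] yaw -0.1941 tilt 0.4351 F [ 0.72  0.4  -0.31] M [ 0.08  0.2  -0.  ] op -0.0003 gf 0.0
0.5413607822742736 -0.05352843906546616
```

```bash
python3 -m crank '[[0.9,0,0.42,0,0,0,-1],[0.9,0,0.42,0,0,0,-1],[0.9,0,0.42,0,0,0,-1],[0,0,0,0,0,0,-1],[0,0,0,0,0,0,-1],[0,0,0,0,0,0,-1]
,[0,0,0,0,0,0,-1],[0,0,0,0,0,0,-1],[0,0,0,0,0,0,-1],[0,0,0,0,0,0,-1]]' >/dev/null
python3 -c "
from h import *
g=state();print(g[:2]@[.9812,-.1928],g[:2]@[.1928,.9812])"
```

```text
t 34.62 gp [ 0.5238 -0.1575  0.0506] yaw -0.1941 tilt 0.4352 F [0.13 0.24 0.3 ] M [0.04 0.2  0.01] op -0.0002 gf 0.0
0.5443530398261126 -0.053527496120841234
```

```bash
python3 -m crank '[[0.9,0,0.42,0,0,0,-1],[0.9,0,0.42,0,0,0,-1],[0.9,0,0.42,0,0,0,-1],[0,0,0,0,0,0,-1],[0,0,0,0,0,0,-1],[0,0,0,0,0,0,-1]
,[0,0,0,0,0,0,-1],[0,0,0,0,0,0,-1],[0,0,0,0,0,0,-1],[0,0,0,0,0,0,-1]]' >/dev/null
python3 -c "
from h import *
g=state();print(g[:2]@[.9812,-.1928],g[:2]@[.1928,.9812])"
```

```text
t 35.45 gp [ 0.5257 -0.1579  0.05  ] yaw -0.1935 tilt 0.4319 F [-8.78  0.66  6.27] M [ 0.    1.02 -0.11] op -0.0001 gf 4.2
0.5462381829213278 -0.05355469055256526
```

Firm contact where the pull end should be, and the tray does not yield at 9 N. One slightly firmer push.

```bash
python3 -m crank '[[0.5,0,0.2,0,0,0,-1],[0.5,0,0.2,0,0,0,-1],[0.5,0,0.2,0,0,0,-1],[0.4,0,0.2,0,0,0,-1],[0,0,0,0,0,0,-1],[0,0,0,0,0,0,-1]
,[0,0,0,0,0,0,-1],[0,0,0,0,0,0,-1],[0,0,0,0,0,0,-1],[0,0,0,0,0,0,-1]]' >/dev/null
python3 -c "
from h import *
g=state();print(g[:2]@[.9812,-.1928],g[:2]@[.1928,.9812])"
```

```text
t 36.28 gp [ 0.526  -0.1579  0.0494] yaw -0.1924 tilt 0.4269 F [-22.24   1.57  14.33] M [-0.06  2.31 -0.23] op 0.0002 gf 10.7
0.5465133914358253 -0.05354454081084496
```

22 N with no movement, which is above the 15 N the catches can need, so the tray is home. Retreat and take a final look.

```bash
python3 -m crank '[[-3,0,-1.4,0,0,0,-1],[-7,0,-4,0,0,0,-1],[-8,0,-8,0,0,0,-1],[-8,0,-14,0,0,0,-1],[-8,0,-16,0,0,0,-1],[-8,10,-16,0,0,0,-1],[-6,18,-16,0,0,0,-1],[0,25,-10,0,0,0,-1],[0,25,0,0,0,0,-1],[0,25,0,0,0,0,-1]]' >/dev/null
python3 -m crank '[[0,25,0,0,0,0,-1],[0,25,0,0,0,0,-1],[0,0,0,0,0,0,-1],[0,0,0,0,0,0,-1],[0,0,0,0,0,0,-1],[0,0,0,0,0,0,-1],[0,0,0,0,0,0,-1],[0,0,0,0,0,0,-1],[0,0,0,0,0,0,-1],[0,0,0,0,0,0,-1]]'
python3 - <<'E'
from h import *
im=get_image("top");cv2.imwrite("pics/c7.png",cv2.convertScaleAbs(cv2.resize(im[235:300,350:450],None,fx=7,fy=7,interpolation=cv2.INTER_CUBIC)[:,:,::-1],alpha=1.8))
E
```

```text
t: 37.95
tool_pos: [0.4292, -0.2943, 0.0909]
tool_rot: [3.013, -0.292, 0.666]
contact_force: [0.7, 0.3, -0.2]
opening: -0.0
grip_force: 0.0
```

View pics/c7.png

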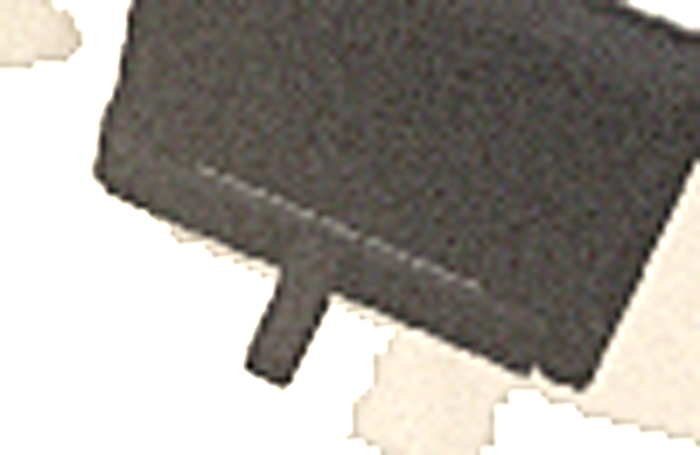

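The plate lies along the toaster's end face, with the pull square to it at (285,330) and only a hairline at (205,170) to (480,290). Handing in.

```bash
python3 -c "
from station import ctrl
print(ctrl.finish_job())"
```

```text
the job is handed in; nothing more can be done
None
```

I handed the job in at about 38 s: the crumb tray is in the toaster, its plate held firm under a 22 N push and looks flush in the last picture, and the gripper is clear. I inferred the catch click from the forces and got no verdict back.

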